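# Proof-pull a pocket watch's bow on the bench pull gauge

### The arm

A 6-joint arm with a two-finger parallel gripper is mounted at the origin on the work surface. World frame = base frame: x ahead of the robot, y to its left, z up, the work surface at z = 0. Lengths are in m, angles in rad, forces in N, time in s.
With the tool pointing down it reaches from about 0.375 to 0.975 m from the base axis. Payload 3.8 kg.
Tool frame: the origin (TCP) lies midway between the tips of the shut fingers; the grasp point (between the pads) lies 19 mm behind it; z points along the fingers, y is the line along which they close (so a half turn about z gives the same grasp; the last joint's range is limited). The gripper opens to 85 mm and grips with 20 to 120 N. Pads are 22 mm wide; open, the fingers measure 114 mm over their backs; the gripper's body (76 mm by 85 mm) begins 54 mm behind the grasp point. The pads swing forward as they close: fully open they stand 13 mm farther back than shut.
Start: joints at [-1.222, 0.264, 1.604, -0, 1.274, -0.037], TCP at [0.254, -0.625, 0.206] pointing down, gripper open.
Joint ranges: [-2.63, 2.63], [-0.94, 2.18], [0.31, 2.57], [-1.31, 4.45], [0, 2.66], [-2.55, 2.55]. Speed limits (rad/s): [2.57, 2.57, 3.14, 3.14, 3.14, 3.14].

### API

Orientations are given as a rotation vector (axis times angle).
In Python, from workcell import bot gives the robot as it stands.
- The arm moves only by the tool jog_arm, never from a script. Its argument "motion" is a list of rows, each a list of 5 numbers: the opening, from -1 (shut) to 1 (fully open), then the shift along the tool's x, y, z in mm, then the turn about the tool's z in degrees. In form: [[claw, x, y, z, twist], ...]. A call has 1 to 10 rows; each row shifts and turns the commanded pose from where the row before left it, along the tool's axes as they then stand; what a row does not reach is not made up. A row lasts 1/12 s, in which the tool goes at most 41.7 mm and 7.16 degrees, less where a joint would pass 70% of its speed; a pose out of reach is approached as far as the arm can. A call with a gripper value outside its range is refused whole. The fingers move at their own pace and stop on an object; "force" is the grip in N (left out, the last holds). Time passes only in rows, so rows that do not move let the fingers close. It gives the time, the measured TCP pose, the force, the opening and the grip force at its end, in the units of the state.
- bot.read_state(): the state, without advancing time (a new reading comes with each control period).
- bot.read_camera(name): name is "side" or "top" or "wrist"; returns (picture, depth): 480x640x3 uint8, red, green, blue; 480x640 float32, m along the optical axis (not along the pixel's ray), 0 where there is no reading.
- bot.get_calibration(name): a dict with "vfov" (degrees; the focal length in pixels is half the picture's height over the tangent of half this angle, whatever the lens; pixels are square), "cx", "cy" (the principal point, pixels), "rvec" (rotation vector, rad) and "tvec" (3), from world to camera coordinates, as OpenCV has them; the wrist camera has in their place "tool_from_camera" (4x4, takes a point from camera to tool coordinates, whose origin is the TCP and whose axes are the flange's). Camera axes: x right, y down, z forward; pixel columns grow to the right and rows downward; lengths in m; the calibration is good to about 2 mm. A picture is of the moment at which its call begins: read the wrist's pose just before it. get_calibration takes no time and is no camera call.
- bot.finish_job(): hands the job in; it is judged then, once.
The state is a dict: "time": time; "q": joint angles; "joint_vel": joint speeds; "joint_torque": joint torques, N m; "tool_pos": TCP position; "tcp_rot": TCP orientation; "wrist_force": force on the tool from outside, world axes, zero at the start; "torque": the same for the moment, N m; "width": opening from 0.0 (shut) to 1.0 (fully open); "grip_force": force on a finger pad.
Only numpy, scipy, OpenCV 4.12 (cv2) and the standard library are available. Lean on these libraries where they do the work, as an engineer would, in place of code of your own. Each camera call takes 0.05 s, during which the arm holds its last target. There are 200 camera calls.

### The job

Check that the pocket watch's bow holds: slip the bow over the hook of the bench pull gauge, draw the watch out until the red pointer stands in the green band without passing it, and hold it there for about two seconds. Then ease the hook all the way back without letting it snap, lift the watch off and lay it gently, dial up, flat inside the green tray. Leave the yellow drag marker where the pull has left it, and do not disturb the other things on the mat.

Things in the scene. Friction and masses are not known exactly. Their poses are not given: they have to be found in the camera images.
- watch: Loose steel pocket watch, white dial up, about 110 g. Round case 48 mm across, 12 mm thick; origin at the centre of its underside, z up out of the dial, x towards crown and bow. Grip it from above across the case along its y (48 mm): 30 to 40 N does no harm and carries the pull by friction.
- bow (a point): Centre of the free opening in the watch's bow, 40.5 mm from the watch's origin along its x and 6 mm above its underside, with the watch's axes. The bow is a stiff oval wire loop (wire 3.2 mm thick) lying level and fixed rigidly to the case; the opening is about 15 mm long (x, from the crown's end to the inside of the bow's far end) and 19 mm wide (y) at its middle.
- gauge: Bench pull gauge, screwed down: foot plate 185 x 64 x 8 mm and aluminium spring barrel 160 x 46 mm, top 42 mm above its underside. Origin on its underside at mid-width, z up; the hook comes out of its -x end, so its own -x is the direction of pull. On top a white scale plate with black ticks, a green band and, further forward, an orange overload zone.
- hook: Steel hook on the gauge's sprung plunger: an upright pin 5 mm thick on a rod 6 mm thick along the gauge's x. Origin on the pin's axis, 41 mm above the mat, with the gauge's axes, 115 mm in front (-x) of the gauge's origin at rest. The pin's tip is 12 mm above the origin (leaning 2 mm to +x), the rod's upper side 8 mm below it. With point bow at this origin the watch is fully on the hook.
- pull (a joint): How far the plunger (hook and 26 mm wide red pointer) is drawn out, m: 0 at rest, 0.06 at the end of its stroke. Sprung at 300 N/m from zero, so 0.0415 takes about 12.5 N; let go, it runs back to within 1 mm of 0. The red pointer's front face stands in the green band from 0.036 to 0.047; the orange overload zone starts at 0.053.
- drag (a joint): Reading of the yellow drag marker (16 mm wide), m, on the scale of joint pull, taken at its rear face. It stands in front of the red pointer, is pushed ahead by it and stays by light friction (0.4 N) at the furthest pull. It starts at an old reading of 0 to 0.015, short of the green band; there is no need to reset it.
- marker: Tip of the yellow drag marker on top of the gauge, about 57 mm above the gauge's underside; not to be touched. The red pointer is 54 mm high.
- tray: Loose shallow green plastic tray for finished jobs, 170 (x) x 150 (y) mm outside, 14 mm high, walls and floor 3 mm thick, standing on the mat; origin at the centre of its underside.
- loupe: Bystander: loose black eye loupe, 38 mm across and 38 mm tall; origin at the centre of its underside.
- oil_cups: Bystander: loose black oil-cup stand with four coloured caps, 66 x 66 x 22 mm; origin at the centre of its underside.
- casing_block: Bystander: loose round black casing block with a watch movement on it, 72 mm across and 29 mm tall; origin at the centre of its underside.
- screwdriver: Bystander: loose small screwdriver with a red handle, 110 mm long, lying along its x.
- mat: Fixed blue bench mat, 500 x 860 mm, 3 mm thick, on which everything stands; origin at the centre of its underside, on the work surface.
Not all that is in view belongs to the job. Of the things that look like the tray, the larger one is meant.

How it is judged:
On the way:
1. the watch, by its bow, holds the gauge drawn out into the green band (0.036 to 0.047 m) for 1 s (value of joint pull between 0.036 and 0.047 m and contact force between watch and hook above 6 N), for 1 s.
At the end, for the whole second after the job is handed in: The watch lies still, dial up and flat (tilt under 0.06 rad) on the green tray's floor, its centre within 60 mm of the tray's centre; the plunger is back at rest (under 4 mm); and the drag marker reads inside the green band (35.5 to 47.5 mm) (value of joint drag between 0.0355 and 0.0475 m and value of joint pull below 0.004 m and horizontal distance between watch and tray below 0.06 m and z of watch in the frame of tray between 0.001 and 0.006 m and angle between watch's own z axis and vertical below 0.06 rad and linear speed of each of watch, tray below 0.02 m/s); the robot touches nothing.
It fails at once if the gauge snaps back (plunger returning faster than 0.35 m/s) (velocity of joint pull below -0.35 m/s).
It fails at once if the robot touches the drag marker (contact force between the arm and marker above 0.5 N).
It fails at once if the watch is dropped (moves faster than 0.5 m/s with no finger on it: a fall of more than about 13 mm) (contact force between watch and the fingers below 0.1 N and linear speed of watch above 0.5 m/s).
It fails at once if a bystander is moved more than 15 mm (distance of any of loupe, oil_cups, casing_block, screwdriver from where it was at the start of the episode above 0.015 m).
It also fails if it takes over 56 s, if anything falls off the work surface, if the arm or the gripper's body presses on something with over 40 N, if the wrist force passes 120 N, or if a joint passes its speed limit or range.

## Working session

There is one attempt and no reset: what is moved stays moved. The work goes in short steps, Python scripts to look and compute and a tool call to move; the robot and the scene stay as the last step left them, time stands still between calls to the robot, and variables do not carry over. Pictures are saved under pics/ and viewed, at most 10 in all, crops included, and the job is handed in when it is done.

Besides the shell and the picture viewer there is one more tool, called after "Request:" as name(argument=value, ...), one argument or row to a line, values as JSON. jog_arm: Moves the arm, as the interface text tells. Its arguments: {"type":"object","properties":{"motion":{"type":"array"},"force":{"type":"number"}},"required":["motion"]}

```bash
mkdir -p pics
cat > h.py <<'E'
import numpy as np, cv2
from workcell import bot
def K(c,h=480):
    f=h/2/np.tan(np.radians(c["vfov"])/2); return np.array([[f,0,c["cx"]],[0,f,c["cy"]],[0,0,1]])
def cam2world(name,st=None):
    c=bot.get_calibration(name)
    if name=="wrist":
        T=np.eye(4);T[:3,:3]=cv2.Rodrigues(np.array(st["tcp_rot"],float))[0];T[:3,3]=st["tool_pos"]
        return c,T@np.array(c["tool_from_camera"])
    T=np.eye(4);T[:3,:3]=cv2.Rodrigues(np.array(c["rvec"],float))[0];T[:3,3]=np.ravel(c["tvec"])
    return c,np.linalg.inv(T)
def ray(uv,z,name,st=None):
    "pixels onto plane z"
    c,T=cam2world(name,st); uv=np.atleast_2d(uv).astype(float)
    d=np.c_[uv,np.ones(len(uv))]@np.linalg.inv(K(c)).T@T[:3,:3].T
    o=T[:3,3]; return o+d*((z-o[2])/d[:,2])[:,None]
E
python3 - <<'E'
from h import *
print(bot.read_state())
for n in("top","side","wrist"):
    im,d=bot.read_camera(n); cv2.imwrite(f"pics/{n}0.png",im[:,:,::-1]); np.save(f"pics/{n}0.npy",d)
    print(n,bot.get_calibration(n))
E
```

```text
{'time': 0.0, 'q': array([-1.22189200e+00,  2.64760302e-01,  1.60539710e+00, -1.00721227e-05,
        1.27369735e+00, -3.68969847e-02]), 'joint_vel': array([ 0.00018572,  0.00119302,  0.00126518, -0.00060126, -0.00094425,
       -0.00036046]), 'joint_torque': array([ 9.90016488e-04, -5.15104973e+01, -3.67317045e+01, -9.33010460e-05,
        1.28708855e-02,  1.70192862e-05]), 'tool_pos': array([ 0.25372668, -0.62463431,  0.2042448 ]), 'tcp_rot': array([-3.08113065e+00, -6.01840333e-01,  5.66619074e-04]), 'wrist_force': array([0.95008746, 0.33149737, 0.62228871]), 'torque': array([-0.00858654,  0.06472067,  0.00238388]), 'grip_force': 0.0, 'width': 0.9980293962594138}
top {'vfov': 51.870787723821934, 'cx': 319.284914973017, 'cy': 236.43626597002594, 'rvec': array([ 2.2083196 , -2.1621859 ,  0.09138541]), 'tvec': array([-0.00458864,  0.47684562,  1.13882801])}
side {'vfov': 45.92702589425857, 'cx': 328.8585562239148, 'cy': 242.10678935664762, 'rvec': array([ 0.33385093, -2.68494677,  1.33627629]), 'tvec': array([0.45977059, 0.13177276, 1.42995212])}
wrist {'vfov': 60.84458088376964, 'cx': 325.0059873067371, 'cy': 229.14941010369984, 'tool_from_camera': array([[ 1.40194470e-04, -9.62415499e-01, -2.71581274e-01,
         6.89536925e-02],
       [ 9.99999973e-01,  1.85496123e-04, -1.41135936e-04,
         1.12303561e-04],
       [ 1.86208686e-04, -2.71581247e-01,  9.62415499e-01,
        -1.68103184e-01],
       [ 0.00000000e+00,  0.00000000e+00,  0.00000000e+00,
         1.00000000e+00]])}
```

View pics/top0.png

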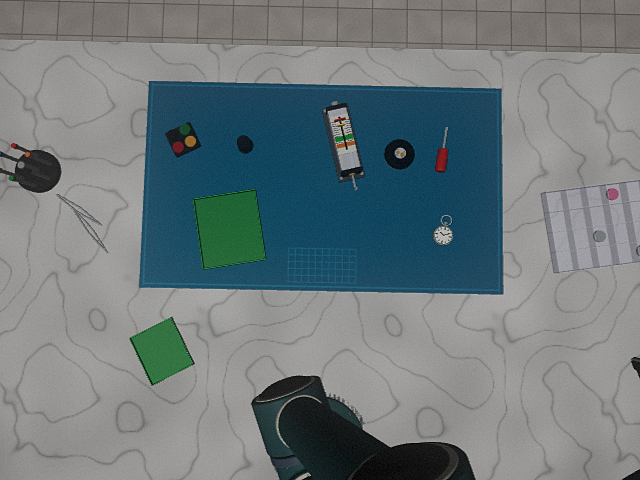

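View pics/side0.png

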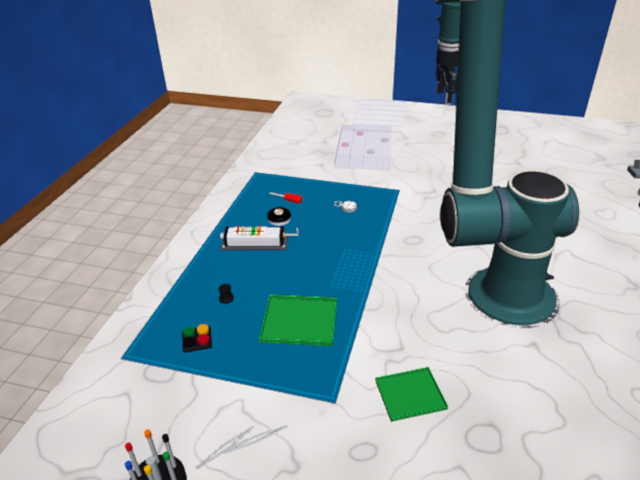

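Top picture: the watch is at (443,233) with its bow up at (446,219). The gauge is at (343,140) with its hook at about (354,187). Two things look like the tray: a larger one on the mat at (230,230) and a smaller one off it at (162,350), so I take the larger. The loupe (245,144) and casing block (400,153) are not the watch. Bystanders are the screwdriver (442,155) and oil cups (183,139).

Run:
```python
from h import *
im=cv2.imread("pics/top0.png"); hsv=cv2.cvtColor(im,cv2.COLOR_BGR2HSV)
def comps(m,lo=30):
    for c in cv2.findContours(m.astype(np.uint8),0,2)[0]:
        if cv2.contourArea(c)>lo: yield c
g=cv2.inRange(hsv,(45,80,60),(80,255,255))
for c in comps(g,500):
    r=cv2.minAreaRect(c); p=ray(cv2.boxPoints(r),0.017,"top"); print("tray",r, p.round(4).tolist(), p.mean(0).round(4))
w=np.zeros(g.shape,np.uint8); w[200:260,420:470]=cv2.inRange(hsv,(0,0,110),(180,90,255))[200:260,420:470]
for c in comps(w,20):
    (u,v),r=cv2.minEnclosingCircle(c); print("watch",u,v,r,cv2.contourArea(c), ray([[u,v]],.013,"top").round(4))
w=np.zeros(g.shape,np.uint8); w[90:200,315:375]=cv2.inRange(hsv,(0,0,100),(180,70,255))[90:200,315:375]
for c in comps(w,20): 
    r=cv2.minAreaRect(c);print("gauge",r, ray(cv2.boxPoints(r),.045,"top").round(4).tolist())
print("hook",ray([[354.5,188]],.05,"top"), "loupe",ray([[245,144]],.041,"top"),"casing",ray([[400,153]],.03,"top"),"scr",ray([[442,155]],.01,"top"),"bow",ray([[446.5,219]],.01,"top"))
a=cv2.resize(im[195:260,405:485],None,fx=7,fy=7,interpolation=2); b=cv2.resize(im[90:200,310:380],None,fx=5,fy=5,interpolation=2)
o=np.zeros((560,800,3),np.uint8); a=cv2.resize(a,(440,358)); o[:358,:440]=a; o[:550,445:795]=b; cv2.imwrite("pics/crop1.png",o)
```

```text
tray ((161.20001220703125, 350.8999938964844), (52.771209716796875, 48.74628829956055), 63.43495178222656) [[0.2323, 0.4422, 0.017], [0.2841, 0.3441, 0.017], [0.1778, 0.2853, 0.017], [0.1269, 0.383, 0.017]] [0.2053 0.3637 0.017 ]
tray ((228.3863067626953, 228.74203491210938), (72.1923599243164, 64.13252258300781), 81.46923065185547) [[0.5618, 0.309, 0.017], [0.5878, 0.1603, 0.017], [0.4198, 0.1301, 0.017], [0.3945, 0.2772, 0.017]] [0.491  0.2192 0.017 ]
watch 442.8046875 235.203125 9.369333267211914 203.5 [[ 0.4864 -0.286   0.013 ]]
gauge ((346.90167236328125, 153.40728759765625), (29.98126983642578, 19.862590789794922), 77.00537872314453) [[0.698, -0.0236, 0.045], [0.7096, -0.0685, 0.045], [0.641, -0.0852, 0.045], [0.6295, -0.0405, 0.045]]
gauge ((339.5477600097656, 122.37359619140625), (27.957534790039062, 19.787639617919922), 77.00537872314453) [[0.7691, -0.0057, 0.045], [0.7808, -0.0506, 0.045], [0.7162, -0.0663, 0.045], [0.7046, -0.0216, 0.045]]
hook [[ 0.58779608 -0.07295961  0.05      ]] loupe [[0.6873368  0.18314516 0.041     ]] casing [[ 0.67701574 -0.18037716  0.03      ]] scr [[ 0.67949483 -0.28455861  0.01      ]] bow [[ 0.52542767 -0.29551689  0.01      ]]
```

View pics/crop1.png

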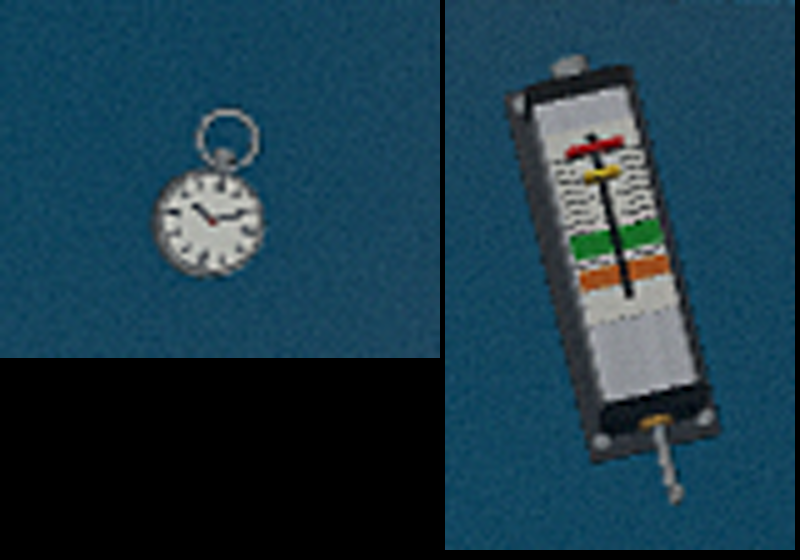

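The crop confirms the watch (round dial, bow at the upper right) and the gauge with its hook pointing towards the robot. Next I move above the watch for a close look.

Request:
jog_arm(
  motion=[
    [1,0,0,0,7.14],
    [1,0,0,0,7.14],
    [1,0,0,0,7.14],
    [1,0,0,0,7.14],
    [1,0,0,0,7.14],
    [1,14.7,-38.4,0,0],
    [1,14.7,-38.4,0,0],
    [1,14.7,-38.4,0,0],
    [1,14.7,-38.4,0,0],
    [1,14.7,-38.4,0,0],
  ],
)

```text
time: 0.98
tool_pos: [0.371, -0.4543, 0.2051]
tcp_rot: [-3.119, 0.373, 0.001]
wrist_force: [0.7, -0.1, 0.1]
width: 0.999
grip_force: 0.0
```

Request:
jog_arm(
  motion=[
    [1,14.7,-38.4,0,0],
    [1,14.7,-38.4,0,0],
    [1,14.7,-38.4,0,0],
    [1,14.7,-38.4,0,0],
    [1,14.7,-38.4,0,0],
    [1,0,0,0,0],
    [1,0,0,0,0],
    [1,0,0,0,0],
  ],
)

```text
time: 1.65
tool_pos: [0.4869, -0.2867, 0.2053]
tcp_rot: [3.119, -0.37, -0.001]
wrist_force: [-0.4, 0.5, -0.1]
width: 0.997
grip_force: 0.0
```

```bash
cat >> h.py <<'E'
def snap(f):
    st=bot.read_state(); im,d=bot.read_camera("wrist"); im=np.ascontiguousarray(im[:,:,::-1])
    cv2.imwrite(f"pics/{f}.png",im); np.savez(f"pics/{f}.npz",d=d,tool_pos=st["tool_pos"],tcp_rot=st["tcp_rot"]); return st,im,d
def yaw(st):
    R=cv2.Rodrigues(np.array(st["tcp_rot"],float))[0]; return np.degrees(np.arctan2(R[1,0],R[0,0]))
def go(st,p,yw=None):
    "tool shift (mm) to world point p from the measured pose, and twist"
    R=cv2.Rodrigues(np.array(st["tcp_rot"],float))[0]
    t=0 if yw is None else -(yw-yaw(st))
    if yw is not None: R=R@cv2.Rodrigues(np.array([0,0,np.radians(t)]))[0]
    print("twist first",round(t,2),"then shift",(R.T@(np.array(p)-st["tool_pos"])*1000).round(1))
E
python3 - <<'E'
from h import *
st,im,d=snap("w1"); print(st["time"],st["tool_pos"],yaw(st),st["q"].round(3))
E
```

```text
1.65 [ 0.48690149 -0.28666701  0.20531321] -13.52676816847491 [-5.760e-01  5.700e-02  1.843e+00 -1.000e-03  1.242e+00  1.231e+00]
```

View pics/w1.png

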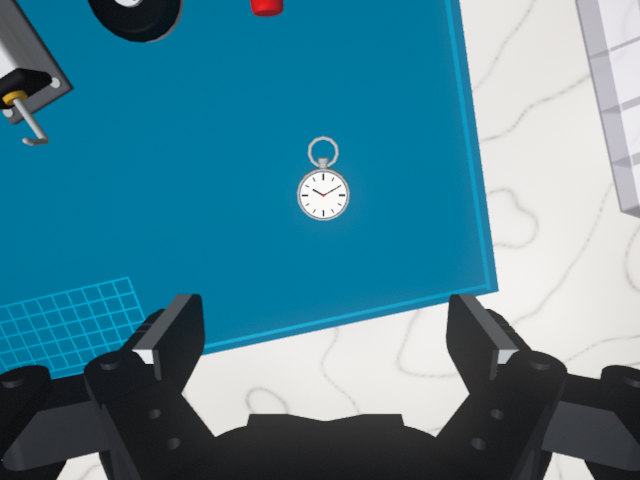

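The watch dial is at (323,194) and its bow at (323,151), nearly upright in the image. The hook is at the left, its tip near (35,140). I measure both now.

Run:
```python
from h import *
st=dict(np.load("pics/w1.npz")); im=cv2.imread("pics/w1.png"); d=st["d"]; hsv=cv2.cvtColor(im,cv2.COLOR_BGR2HSV)
m=cv2.inRange(hsv,(0,0,60),(180,90,255)); m[:120]=0;m[230:]=0;m[:,:280]=0;m[:,370:]=0
n,l,s,c=cv2.connectedComponentsWithStats(m)
k=1+np.argmax(s[1:,4]); print(s[k])
o=(l==k).astype(np.uint8); disc=cv2.morphologyEx(o,cv2.MORPH_OPEN,cv2.getStructuringElement(2,(15,15)),None)
cd=cv2.minEnclosingCircle(max(cv2.findContours(cv2.morphologyEx(o,3,np.ones((9,9)))*0+disc,0,2)[0],key=cv2.contourArea))
hol,_=cv2.findContours(o[:160],1,2)
top=o.copy(); top[162:]=0; mm=cv2.moments(max(cv2.findContours(top,0,2)[0],key=cv2.contourArea)); bow=(mm["m10"]/mm["m00"],mm["m01"]/mm["m00"])
print(cd,bow)
C=ray([cd[0]],.014,"wrist",st)[0]; B=ray([bow],.009,"wrist",st)[0]
print("watch",C,"bow",B,"dist",np.linalg.norm((B-C)[:2]),"yaw",np.degrees(np.arctan2(*(B-C)[1::-1])),"toolyaw",yaw(st))
print(d[194,323]); go(st,[C[0],C[1],.02])
# hook point cloud
cal,T=cam2world("wrist",st); v,u=np.mgrid[60:170,0:80]; z=d[60:170,0:80]
P=np.stack([(u-cal["cx"])*z,(v-cal["cy"])*z],-1)/K(cal)[0,0]; P=np.dstack([P,z])@T[:3,:3].T+T[:3,3]
k=(P[...,2]>.02)&(P[...,2]<.07)&(hsv[60:170,0:80,1]<90)&(z>0)&(v>95)
q=P[k]; i=np.argsort(q[:,0]); print(np.c_[u[k],v[k],q.round(4)][i][:40:2])
```

```text
[ 297  136   53   84 2578]
((323.0, 193.71249389648438), 26.576082229614258) (322.7817028985507, 147.20923913043478)
watch [ 0.4875321 -0.2850795  0.014    ] bow [ 0.52685109 -0.29437032  0.009     ] dist 0.04040175993457868 yaw -13.294758644261966 toolyaw -13.52676816847491
0.36184475
twist first 0 then shift [  0.4  -1.8 185.3]
[[ 3.200e+01  1.450e+02  5.843e-01 -7.680e-02  5.090e-02]
 [ 4.500e+01  1.430e+02  5.845e-01 -7.840e-02  3.780e-02]
 [ 3.500e+01  1.440e+02  5.846e-01 -7.840e-02  4.960e-02]
 [ 4.200e+01  1.430e+02  5.846e-01 -7.980e-02  4.330e-02]
 [ 3.400e+01  1.440e+02  5.847e-01 -7.820e-02  5.030e-02]
 [ 3.200e+01  1.440e+02  5.848e-01 -7.810e-02  5.230e-02]
 [ 4.000e+01  1.430e+02  5.849e-01 -7.860e-02  4.380e-02]
 [ 3.900e+01  1.430e+02  5.850e-01 -7.870e-02  4.520e-02]
 [ 3.600e+01  1.430e+02  5.852e-01 -7.870e-02  4.850e-02]
 [ 3.800e+01  1.430e+02  5.852e-01 -7.750e-02  4.450e-02]
 [ 4.600e+01  1.420e+02  5.852e-01 -7.840e-02  3.610e-02]
 [ 4.500e+01  1.420e+02  5.853e-01 -7.870e-02  3.770e-02]
 [ 2.900e+01  1.440e+02  5.853e-01 -7.620e-02  5.280e-02]
 [ 4.400e+01  1.420e+02  5.854e-01 -7.860e-02  3.870e-02]
 [ 4.200e+01  1.420e+02  5.855e-01 -7.890e-02  4.150e-02]
 [ 2.800e+01  1.440e+02  5.855e-01 -7.560e-02  5.310e-02]
 [ 2.700e+01  1.440e+02  5.856e-01 -7.520e-02  5.360e-02]
 [ 3.000e+01  1.430e+02  5.857e-01 -7.810e-02  5.400e-02]
 [ 4.700e+01  1.410e+02  5.858e-01 -7.930e-02  3.580e-02]
 [ 3.800e+01  1.420e+02  5.858e-01 -7.840e-02  4.530e-02]]
```

Request:
jog_arm(
  motion=[
    [0.41,0.4,-1.8,35,0],
    [0.41,0,0,40,0],
    [0.41,0,0,40,0],
    [0.41,0,0,35,0],
    [0.41,0,0,20,0],
    [0.41,0,0,0,0],
    [0.41,0,0,0,0],
    [0.41,0,0,0,0],
  ],
)

```text
time: 2.37
tool_pos: [0.4887, -0.2869, 0.0372]
tcp_rot: [3.118, -0.374, 0.003]
wrist_force: [0.0, -0.7, 0.3]
width: 0.703
grip_force: 0.0
```

Run:
```python
from h import *
st,im,d=snap("w2"); print(st["time"],st["tool_pos"],yaw(st),st["width"])
cal=bot.get_calibration("wrist"); M=np.array(cal["tool_from_camera"]); v,u=np.mgrid[:480,:640]
P=np.dstack([(u-cal["cx"])*d/K(cal)[0,0],(v-cal["cy"])*d/K(cal)[0,0],d])@M[:3,:3].T+M[:3,3]
for lo,hi in((-.045,-.026),(.026,.045)):
    k=(abs(P[...,0])<.013)&(P[...,1]>lo)&(P[...,1]<hi)&(P[...,2]<.012)&(d>0); print(np.percentile(P[k][:,2],[90,98,100])*1000,k.sum(), P[k].mean(0), np.abs(P[k][:,1]).min())
```

```text
2.3667 [ 0.48865713 -0.28687773  0.03716613] -13.696529316781977 0.7033231173475153
[-42.59405233 -35.07925111 -30.14897485] 6623 [ 0.00647066 -0.03511574 -0.06645261] 0.026091890927209472
[-42.39977948 -35.03539711 -30.1737412 ] 6550 [ 0.00650906  0.03523058 -0.0663238 ] 0.026022692040038858
```

View pics/w2.png

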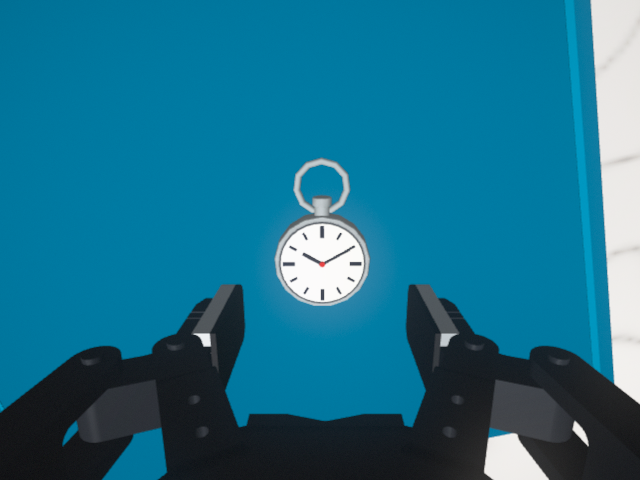

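The watch is centred between the pads: dial at (322,262), bow at (321,186). The pad tips are at about (235,288) and (415,288).

Run:
```python
from h import *
st=dict(np.load("pics/w2.npz")); im=cv2.imread("pics/w2.png"); d=st["d"]
cal=bot.get_calibration("wrist"); M=np.array(cal["tool_from_camera"])
for u,v in((234,288),(239,290),(241,288),(414,290),(410,288)):
    z=d[v,u]; print(u,v,(M@[(u-cal["cx"])*z/K(cal)[0,0],(v-cal["cy"])*z/K(cal)[0,0],z,1]).round(4))
hsv=cv2.cvtColor(im,cv2.COLOR_BGR2HSV); m=cv2.inRange(hsv,(0,0,90),(180,90,255)); m[:215]=0;m[315:]=0;m[:,:260]=0;m[:,385:]=0
e=cv2.minEnclosingCircle(max(cv2.findContours(m,0,2)[0],key=cv2.contourArea)); print(e)
C=ray([e[0]],.012,"wrist",st)[0]; r=ray([[e[0][0]+e[1],e[0][1]]],.012,"wrist",st)[0]; print(C,np.linalg.norm(r-C)); B=ray([[321.7,187]],.009,"wrist",st)[0]; print(B,np.degrees(np.arctan2(*(B-C)[1::-1])),np.linalg.norm((B-C)[:2]))
go(bot.read_state(),[C[0],C[1],.003])
```

```text
234 288 [ 0.0117 -0.0311 -0.0391  1.    ]
239 290 [ 0.0097 -0.0301 -0.0365  1.    ]
241 288 [ 0.0097 -0.0297 -0.0347  1.    ]
414 290 [ 0.0112  0.0303 -0.0397  1.    ]
410 288 [ 0.0093  0.0302 -0.0338  1.    ]
((321.7425842285156, 259.702392578125), 47.773006439208984)
[ 0.48763957 -0.28494683  0.012     ] 0.023981307819501755
[ 0.52291403 -0.29357676  0.009     ] -13.747441551654216 0.03631478617208532
twist first 0 then shift [-2.4 -1.7 35. ]
```

Request:
jog_arm(
  motion=[
    [0.41,-1.5,-1.0,12,0],
    [0.41,0,0,10,0],
    [0.41,0,0,8,0],
    [0.41,0,0,2,0],
    [0.41,0,0,0,0],
    [0.41,0,0,0,0],
    [0.41,0,0,0,0],
  ],
)

```text
time: 3.0
tool_pos: [0.487, -0.2838, 0.0038]
tcp_rot: [3.119, -0.372, 0.001]
wrist_force: [0.8, -0.3, 0.4]
width: 0.705
grip_force: 0.0
```

Run:
```python
from h import *
st,im,d=snap("w3"); print(st["time"],st["tool_pos"],yaw(st),st["width"],st["wrist_force"])
s,_=bot.read_camera("side"); s=s[150:270,280:440,::-1]; s=cv2.resize(s,None,fx=2.5,fy=2.5,interpolation=2)
o=np.zeros((480,800,3),np.uint8); o[:360,:400]=cv2.resize(im[100:460,120:520],(400,360)); o[:300,400:800]=s; cv2.imwrite("pics/c3.png",o)
```

```text
3.0 [ 0.4870425  -0.28379504  0.00377635] -13.583803506703171 0.7046393588988578 [ 0.82388108 -0.26579367  0.35569202]
```

View pics/c3.png

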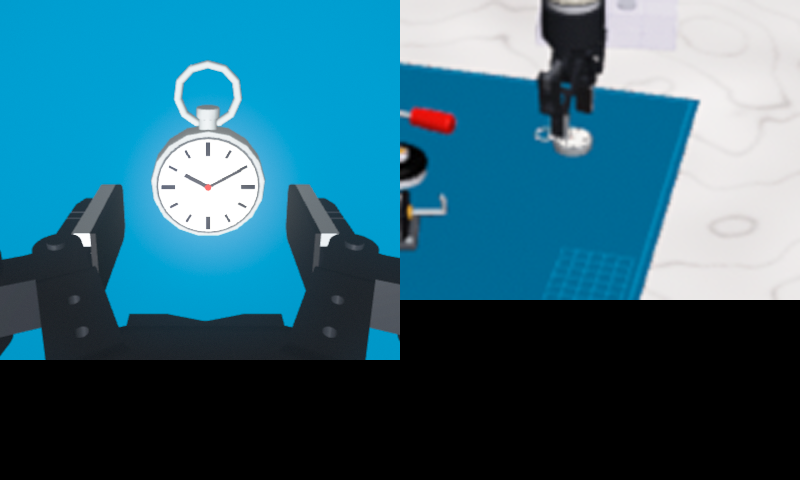

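Run:
```python
from h import *
st=dict(np.load("pics/w3.npz")); d=st["d"]; im=cv2.imread("pics/w3.png")
cal,T=cam2world("wrist",st); f=K(cal)[0,0]; v,u=np.mgrid[:480,:640]
P=np.dstack([(u-cal["cx"])*d/f,(v-cal["cy"])*d/f,d])@T[:3,:3].T+T[:3,3]
print("dial",P[300,328],"mat",P[150,450])
for u0 in (232,238,240,242):
    print(u0,[(vv,round(float(P[vv,u0,2])*1000,1),im[vv,u0].tolist()) for vv in range(278,335,6)])
```

```text
dial [ 0.48063399 -0.28351658  0.01474966] mat [ 0.52837673 -0.34608017  0.00310009]
232 [(278, 3.2, [212, 162, 0]), (284, 3.3, [167, 137, 69]), (290, 43.4, [100, 93, 84]), (296, 47.1, [67, 58, 47]), (302, 52.3, [64, 56, 42]), (308, 51.9, [63, 55, 43]), (314, 52.6, [59, 52, 38]), (320, 53.1, [60, 52, 41]), (326, 53.7, [58, 52, 41]), (332, 55.4, [59, 52, 40])]
238 [(278, 171.9, [213, 163, 0]), (284, 2.9, [145, 113, 35]), (290, 41.6, [67, 59, 47]), (296, 42.0, [68, 59, 48]), (302, 43.4, [65, 57, 46]), (308, 45.0, [64, 58, 46]), (314, 44.2, [64, 57, 45]), (320, 44.5, [62, 57, 43]), (326, 45.2, [63, 56, 43]), (332, 46.0, [60, 55, 43])]
240 [(278, 2.1, [213, 164, 0]), (284, 2.5, [163, 127, 29]), (290, 40.0, [69, 60, 49]), (296, 41.7, [70, 62, 50]), (302, 40.8, [68, 60, 48]), (308, 41.8, [67, 61, 50]), (314, 41.9, [65, 58, 46]), (320, 43.1, [64, 57, 45]), (326, 43.0, [64, 56, 44]), (332, 43.8, [61, 55, 44])]
242 [(278, 3.4, [212, 163, 0]), (284, 3.6, [213, 164, 3]), (290, 36.9, [104, 87, 46]), (296, 36.0, [83, 73, 50]), (302, 37.3, [68, 60, 49]), (308, 37.3, [68, 62, 50]), (314, 38.3, [67, 61, 49]), (320, 39.7, [66, 58, 47]), (326, 38.7, [63, 56, 46]), (332, 40.3, [63, 54, 43])]
```

Depth puts the pad ends about 31 mm above the reported TCP (z≈0.035, dial at 0.015). That disagrees with the description, so I go down in small guarded steps.

Request:
jog_arm(
  motion=[
    [0.3,0.5,1,1.5,0],
    [0.3,0,0,0,0],
    [0.3,0,0,1.5,0],
    [0.3,0,0,0,0],
    [0.3,0,0,0,0],
  ],
)

```text
time: 3.52
tool_pos: [0.4868, -0.2847, 0.0005]
tcp_rot: [-3.119, 0.372, 0.0]
wrist_force: [-0.5, -0.9, 0.8]
width: 0.648
grip_force: 0.0
```

Request:
jog_arm(
  motion=[
    [0.3,0,0,1.5,0],
    [0.3,0,0,0,0],
    [0.3,0,0,1.5,0],
    [0.3,0,0,0,0],
    [0.3,0,0,0,0],
  ],
)

```text
time: 3.93
tool_pos: [0.4869, -0.2847, -0.0026]
tcp_rot: [-3.119, 0.372, 0.0]
wrist_force: [1.3, -1.1, 0.3]
width: 0.653
grip_force: 0.0
```

Request:
jog_arm(
  motion=[
    [0.3,0,0,1.5,0],
    [0.3,0,0,0,0],
    [0.3,0,0,1.5,0],
    [0.3,0,0,0,0],
    [0.3,0,0,0,0],
  ],
)

```text
time: 4.35
tool_pos: [0.4869, -0.2847, -0.0056]
tcp_rot: [-3.119, 0.372, 0.0]
wrist_force: [0.3, 0.2, 0.6]
width: 0.648
grip_force: 0.0
```

Request:
jog_arm(
  motion=[
    [0.3,0,0,3,0],
    [0.3,0,0,3,0],
    [0.3,0,0,3,0],
    [0.3,0,0,0,0],
    [0.3,0,0,0,0],
  ],
)

```text
time: 4.77
tool_pos: [0.4866, -0.2846, -0.0149]
tcp_rot: [-3.119, 0.372, 0.001]
wrist_force: [0.6, 0.2, -0.5]
width: 0.647
grip_force: 0.0
```

```bash
cat > tip.py <<'E'
from h import *
import sys
st,im,d=snap(sys.argv[1]); print(st["time"],st["tool_pos"],yaw(st),st["width"],st["wrist_force"])
cal,T=cam2world("wrist",st); f=K(cal)[0,0]; v,u=np.mgrid[:480,:640]
P=np.dstack([(u-cal["cx"])*d/f,(v-cal["cy"])*d/f,d])@T[:3,:3].T+T[:3,3]
L=(P-st["tool_pos"])@cv2.Rodrigues(st["tcp_rot"])[0]
for s in(-1,1):
    y=L[...,1]*s; k=(d>0)&(y>.015)&(y<.045)&(np.abs(L[...,0])<.013)&(P[...,2]>.017+0*y)&(v>240)
    kk=k&(P[...,2]<np.percentile(P[k][:,2],4)); print(s,"lowest pad z",P[kk].mean(0).round(4),"inner y",y[k].min().round(4),L[kk].mean(0).round(4))
E
python3 tip.py w4
```

```text
4.7667 [ 0.48661626 -0.28456344 -0.01491205] -13.59201940597784 0.646582747005708 [ 0.60620505  0.16034923 -0.51352864]
-1 lowest pad z [ 0.4975 -0.2571  0.0204] inner y 0.015 [ 0.0041 -0.0292 -0.0353]
1 lowest pad z [ 0.4833 -0.3139  0.0204] inner y 0.015 [ 0.0037  0.0293 -0.0353]
```

View pics/w4.png

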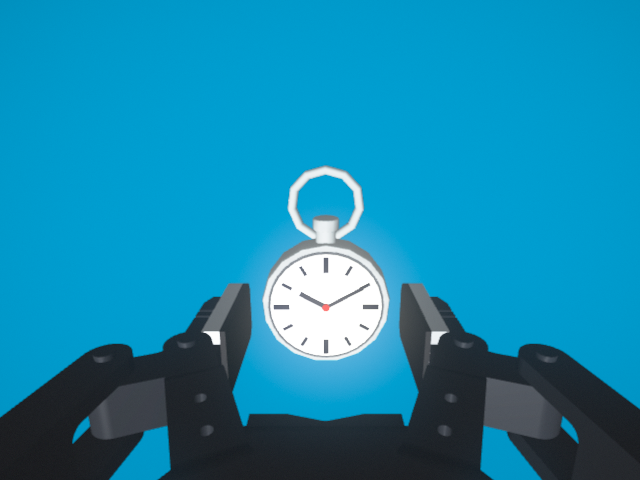

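The dial is at (325,305), between the pads (bottom edges at v≈285–330), and the pad ends are roughly at dial height. I go down 10 mm more, then close.

Request:
jog_arm(
  motion=[
    [0.3,0,0,3,0],
    [0.3,0,0,3,0],
    [0.3,0,0,3,0],
    [0.3,0,0,1,0],
    [0.3,0,0,0,0],
    [0.3,0,0,0,0],
  ],
)

```text
time: 5.32
tool_pos: [0.4868, -0.2847, -0.0246]
tcp_rot: [-3.119, 0.372, 0.001]
wrist_force: [-0.2, 0.0, 0.2]
width: 0.648
grip_force: 0.0
```

Request:
jog_arm(
  motion=[
    [0.0,0,0,0,0],
    [0.0,0,0,0,0],
    [0.0,0,0,0,0],
    [0.0,0,0,0,0],
    [0.0,0,0,0,0],
    [0.0,0,0,0,0],
  ],
  force=38,
)

```text
time: 5.82
tool_pos: [0.4874, -0.2851, -0.024]
tcp_rot: [3.119, -0.372, 0.001]
wrist_force: [-0.3, 0.3, 3.0]
width: 0.542
grip_force: 39.3
```

Request:
jog_arm(
  motion=[
    [-0.3,0,0,-8,0],
    [-0.3,0,0,-16,0],
    [-0.3,0,0,-20,-6.85],
    [-0.3,0,0,-20,-6.85],
    [-0.3,0,0,-20,-6.85],
    [-0.3,0,0,-10,-6.85],
    [-0.3,8,-30,0,0],
    [-0.3,8,-30,0,0],
    [-0.3,8,-30,0,0],
    [-0.3,8,-30,0,0],
  ],
)

```text
time: 6.65
tool_pos: [0.4886, -0.1593, 0.0696]
tcp_rot: [-3.118, -0.376, 0.001]
wrist_force: [0.6, -0.2, -1.0]
width: 0.541
grip_force: 39.3
```

Request:
jog_arm(
  motion=[
    [-0.3,7,-30,0,0],
    [-0.3,7,-28,0,0],
    [-0.3,0,0,0,0],
    [-0.3,0,0,0,0],
    [-0.3,0,0,0,0],
    [-0.3,0,0,0,0],
  ],
)

```text
time: 7.15
tool_pos: [0.4892, -0.1017, 0.0697]
tcp_rot: [3.119, 0.377, -0.0]
wrist_force: [-0.7, 0.2, -1.0]
width: 0.542
grip_force: 39.4
```

Run:
```python
from h import *
st,im,d=snap("w5"); print(st["time"],st["tool_pos"],yaw(st),st["width"],st["grip_force"])
```

```text
7.15 [ 0.4891858  -0.10174758  0.0696656 ] 13.768682547261301 0.5424835843908983 39.361528158187866
```

View pics/w5.png

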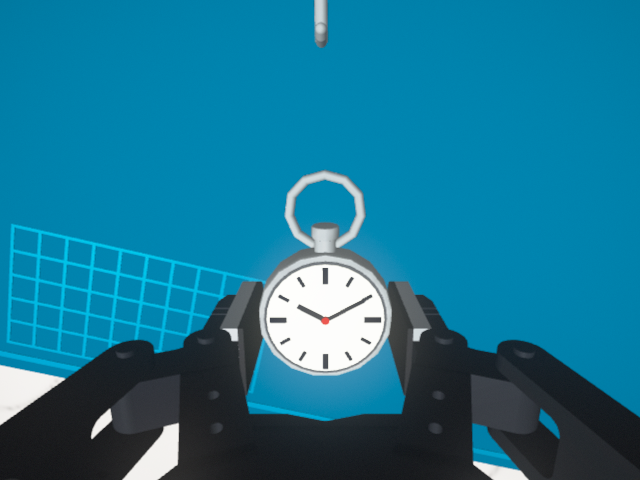

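The watch is held level, dial at (325,320) and bow at (325,210). The hook pin lies ahead at (321,35), with its rod running straight up the image.

Run:
```python
from h import *
st=dict(np.load("pics/w5.npz")); d=st["d"]; im=cv2.imread("pics/w5.png"); hsv=cv2.cvtColor(im,cv2.COLOR_BGR2HSV)
cal,T=cam2world("wrist",st); f=K(cal)[0,0]; v,u=np.mgrid[:480,:640]
P=np.dstack([(u-cal["cx"])*d/f,(v-cal["cy"])*d/f,d])@T[:3,:3].T+T[:3,3]
R=cv2.Rodrigues(st["tcp_rot"])[0]; L=(P-st["tool_pos"])@R
m=(hsv[...,1]<100)&(v<60)&(u>290)&(u<350)
for r in range(0,50,4):
    us=u[r][m[r]]; k=m[r]
    if k.any(): print(r,us.min(),us.max(),"L med",(np.median(L[r][k],0)*1000).round(1),"wz",(np.median(P[r][k][:,2])*1000).round(1), "min/max z",P[r][k][:,2].min().round(4),P[r][k][:,2].max().round(4))
print("tips", (L[318:322,310:340].mean((0,1))*1000).round(1), "dial wz",P[330,325,2])
b=(hsv[...,1]<90)&(v>165)&(v<225)&(u>280)&(u<370)
vb,ub=np.where(b); print("bow px",ub.min(),ub.max(),vb.min(), "world z bow",np.median(P[b][:,2]), "L x range far",(np.median(L[172:178,320:330][...],(0,1))*1000))
pz=.0697-(-.024)+.003  # underside height
c=ray([[325,320]],pz+.012,"wrist",st)[0]; bc=ray([[(ub.min()+ub.max())/2,209]],pz+.006,"wrist",st)[0]
print("underside z est",pz,"dial c in tool",((c-st["tool_pos"])@R*1000).round(1),"bow",((bc-st["tool_pos"])@R*1000).round(1))
for v0,z in((44,.050),(26,.056)): 
    p=ray([[321,v0]],z,"wrist",st)[0]; print(p,((p-st["tool_pos"])@R*1000).round(1))
```

```text
0 314 326 L med [117.6  -2.2  34.4] wz 35.3 min/max z 0.0017 0.0366
4 314 326 L med [116.2  -2.2  35. ] wz 34.7 min/max z 0.0024 0.0366
8 314 326 L med [114.5  -2.2  34.6] wz 35.1 min/max z 0.0022 0.0367
12 314 326 L med [112.8  -2.2  34.2] wz 35.4 min/max z 0.0035 0.037
16 314 326 L med [111.2  -2.2  34.6] wz 35.1 min/max z 0.0022 0.037
20 314 326 L med [109.6  -2.2  34.7] wz 34.9 min/max z 0.0036 0.0362
24 315 326 L med [104.2  -1.8  14.7] wz 55.0 min/max z 0.0342 0.056
28 315 326 L med [102.6  -1.8  14.3] wz 55.4 min/max z 0.0334 0.0564
32 315 326 L med [101.2  -1.8  14.6] wz 55.1 min/max z 0.0338 0.0561
36 315 326 L med [99.9 -1.8 16.3] wz 53.3 min/max z 0.0323 0.054
40 315 326 L med [98.8 -1.8 18.7] wz 51.0 min/max z 0.0336 0.0522
44 317 325 L med [98.4 -1.7 26.3] wz 43.3 min/max z 0.038 0.0443
tips [  0.1  -0.1 -39.7] dial wz 0.11000833302917995
bow px 285 364 170 world z bow 0.10372784915573449 L x range far [ 49.84124914  -0.10195024 -34.23407541]
underside z est 0.09670000000000001 dial c in tool [ -0.5   0.1 -39. ] bow [ 37.9  -0.1 -33. ]
[ 0.58339698 -0.07697304  0.05      ] [97.4 -1.6 19.7]
[ 0.58905863 -0.07565788  0.056     ] [103.2  -1.6  13.7]
```

Request:
jog_arm(
  motion=[
    [-0.3,15,-0.9,5,0],
    [-0.3,20,-0.9,10,0],
    [-0.3,17,0,10,0],
    [-0.3,8.5,0,3,0],
    [-0.3,0,0,0,0],
    [-0.3,0,0,0,0],
    [-0.3,0,0,0,0],
  ],
)

```text
time: 7.78
tool_pos: [0.5467, -0.0853, 0.0417]
tcp_rot: [-3.119, -0.377, 0.001]
wrist_force: [-0.0, -0.0, 0.0]
width: 0.542
grip_force: 39.4
```

Run:
```python
from h import *
st,im,d=snap("w6"); print(st["time"],st["tool_pos"],yaw(st),st["grip_force"],st["wrist_force"])
cv2.imwrite("pics/c6.png",cv2.resize(im[60:420,120:560],None,fx=1.6,fy=1.6))
```

```text
7.7833 [ 0.54673567 -0.08532817  0.04168241] 13.766583616600615 39.378209710121155 [-0.01633516 -0.03870167  0.03796009]
```

View pics/c6.png

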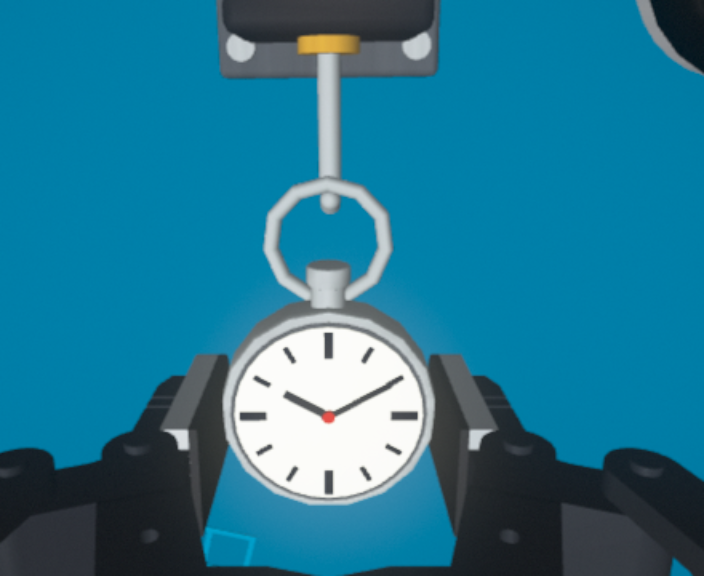

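The pin stands just inside the bow's far end at crop (330,200). Allowing for parallax, its axis is at tool x≈40.7, within 1 mm of the opening's centre, so I lower the bow onto it.

Request:
jog_arm(
  motion=[
    [-0.3,0,0,6,0],
    [-0.3,0,0,8,0],
    [-0.3,0,0,8,0],
    [-0.3,0,0,6,0],
    [-0.3,0,0,3,0],
    [-0.3,0,0,0,0],
    [-0.3,0,0,0,0],
    [-0.3,0,0,0,0],
  ],
)

```text
time: 8.5
tool_pos: [0.5478, -0.0848, 0.0107]
tcp_rot: [3.119, 0.378, 0.0]
wrist_force: [-0.1, -0.4, -1.1]
width: 0.539
grip_force: 39.4
```

Run:
```python
from h import *
st,im,d=snap("w7"); print(st["time"],st["tool_pos"],yaw(st),st["grip_force"],st["wrist_force"])
t,_=bot.read_camera("side"); 
o=np.zeros((560,800,3),np.uint8); o[:,:400]=cv2.resize(im[0:420,170:470],(400,560)); o[:400,400:]=cv2.resize(t[210:260,250:350 ,::-1],(400,200),interpolation=2).repeat(2,0)[:400]; cv2.imwrite("pics/c7.png",o)
```

```text
8.5 [ 0.54775705 -0.08478929  0.01070989] 13.810326997672881 39.37858700752258 [-0.07470234 -0.40732988 -1.12245169]
```

View pics/c7.png

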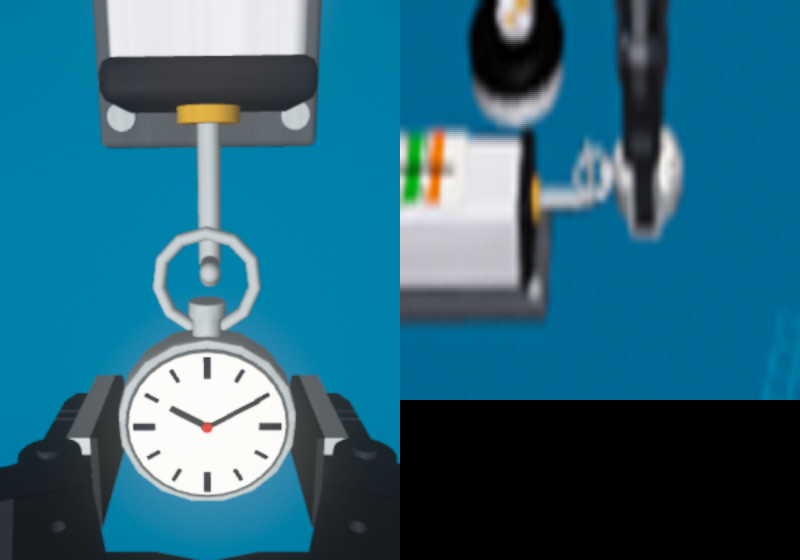

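The pin stands inside the bow at crop (209,270). In the side view the bow encircles the hook. Now I draw, watching the force.

Request:
jog_arm(
  motion=[
    [-0.3,-3,0,0,0],
    [-0.3,-5,0,0,0],
    [-0.3,-5,0,0,0],
    [-0.3,-5,0,0,0],
    [-0.3,-5,0,0,0],
    [-0.3,-5,0,0,0],
    [-0.3,-2,0,0,0],
    [-0.3,0,0,0,0],
    [-0.3,0,0,0,0],
    [-0.3,0,0,0,0],
  ],
)

```text
time: 9.43
tool_pos: [0.5204, -0.092, 0.0116]
tcp_rot: [3.118, 0.377, 0.008]
wrist_force: [6.2, 1.3, -1.8]
width: 0.542
grip_force: 39.3
```

```bash
cat > pull.py <<'E'
from h import *
import sys
st,im,d=snap(sys.argv[1]); p0=np.array([.54775705,-.08478929,.01070989]); R=cv2.Rodrigues(st["tcp_rot"])[0]
print(st["time"],"moved(tool mm)",((st["tool_pos"]-p0)@R*1000).round(2),"F tool",(R.T@st["wrist_force"]).round(2),"grip",st["grip_force"])
hsv=cv2.cvtColor(im,cv2.COLOR_BGR2HSV); cal,T=cam2world("wrist",st)
m=cv2.inRange(hsv,(0,0,190),(180,40,255)); m[:230]=0; m[400:]=0; m[:,:255]=0; m[:,395:]=0
M=cv2.moments(max(cv2.findContours(m,0,2)[0],key=cv2.contourArea)); print("dial px",M["m10"]/M["m00"],M["m01"]/M["m00"])
t,_=bot.read_camera("top"); h=cv2.cvtColor(t,cv2.COLOR_RGB2HSV)
def cen(lo,hi,name,z):
    a=cv2.inRange(h,lo,hi); a[:95]=0;a[170:]=0;a[:,:322]=0;a[:,372:]=0
    v,u=np.where(a>0)
    if len(u): 
        w=ray([[u.mean(),v.mean()]],z,"top")[0]; print(name,len(u),round(u.mean(),1),round(v.mean(),1),"gauge-x mm",round((w[0]*np.cos(np.radians(13.75))+w[1]*np.sin(np.radians(13.75)))*1000,1))
cen((0,150,80),(6,255,255),"red",.057);cen((22,150,80),(34,255,255),"yellow",.059);cen((45,100,50),(80,255,255),"green",.046);cen((9,150,80),(18,255,255),"orange",.046)
E
python3 pull.py p1
```

```text
9.4333 moved(tool mm) [-28.24   0.47  -1.04] F tool [6.34 0.26 1.85] grip 39.29200530052185
dial px 324.740483310434 314.9693418464937
red 2 341.5 128.0 gauge-x mm 695.3
yellow 6 341.5 129.3 gauge-x mm 691.7
green 80 343.9 137.3 gauge-x mm 675.6
orange 60 345.5 143.2 gauge-x mm 661.2
```

Request:
jog_arm(
  motion=[
    [-0.3,-3,0,0,0],
    [-0.3,-4,0,0,0],
    [-0.3,-4,0,0,0],
    [-0.3,-3,0,0,0],
    [-0.3,-2,0,0,0],
    [-0.3,-1,0,0,0],
    [-0.3,0,0,0,0],
    [-0.3,0,0,0,0],
    [-0.3,0,0,0,0],
    [-0.3,0,0,0,0],
  ],
)

```text
time: 10.37
tool_pos: [0.506, -0.0958, 0.0123]
tcp_rot: [3.118, 0.376, 0.014]
wrist_force: [10.4, 3.2, -2.4]
width: 0.542
grip_force: 39.4
```

```bash
python3 pull.py p2
```

```text
10.3667 moved(tool mm) [-43.12   0.77  -1.91] F tool [10.85 -0.65  2.49] grip 39.41383481025696
dial px 324.68232967150453 314.7692646940903
red 3 342.3 134.3 gauge-x mm 680.4
yellow 6 343.5 135.3 gauge-x mm 677.0
green 70 344.0 137.6 gauge-x mm 674.9
orange 59 345.5 143.4 gauge-x mm 660.8
```

Request:
jog_arm(
  motion=[
    [-0.3,-1.5,0,0,0],
    [-0.3,-1.5,0,0,0],
    [-0.3,-0.6,0,0,0],
    [-0.3,0,0,0,0],
    [-0.3,0,0,0,0],
    [-0.3,0,0,0,0],
  ],
)

```text
time: 10.97
tool_pos: [0.503, -0.0966, 0.0124]
tcp_rot: [3.118, 0.376, 0.015]
wrist_force: [11.2, 4.3, -3.2]
width: 0.539
grip_force: 39.5
```

```bash
python3 pull.py p3
```

```text
10.9667 moved(tool mm) [-46.22   0.82  -2.13] F tool [11.88 -1.56  3.34] grip 39.4627583026886
dial px 324.67266004591806 314.7086737145603
red 3 343.3 135.3 gauge-x mm 677.6
yellow 6 344.2 136.3 gauge-x mm 674.4
green 58 343.7 137.9 gauge-x mm 674.4
orange 59 345.6 143.6 gauge-x mm 660.3
```

All three estimates (travel, force, marker) put the pull at about 40–41 mm, so I hold.

Request:
jog_arm(
  motion=[
    [-0.3,0,0,0,0],
    [-0.3,0,0,0,0],
    [-0.3,0,0,0,0],
    [-0.3,0,0,0,0],
    [-0.3,0,0,0,0],
    [-0.3,0,0,0,0],
    [-0.3,0,0,0,0],
    [-0.3,0,0,0,0],
    [-0.3,0,0,0,0],
    [-0.3,0,0,0,0],
  ],
)

```text
time: 11.9
tool_pos: [0.5031, -0.0966, 0.0124]
tcp_rot: [3.118, 0.376, 0.015]
wrist_force: [11.3, 4.7, -2.9]
width: 0.542
grip_force: 39.5
```

Request:
jog_arm(
  motion=[
    [-0.3,0,0,0,0],
    [-0.3,0,0,0,0],
    [-0.3,0,0,0,0],
    [-0.3,0,0,0,0],
    [-0.3,0,0,0,0],
    [-0.3,0,0,0,0],
    [-0.3,0,0,0,0],
    [-0.3,0,0,0,0],
    [-0.3,0,0,0,0],
    [-0.3,0,0,0,0],
  ],
)

```text
time: 12.73
tool_pos: [0.503, -0.0966, 0.0124]
tcp_rot: [3.118, 0.376, 0.015]
wrist_force: [10.5, 5.1, -3.3]
width: 0.542
grip_force: 39.5
```

Request:
jog_arm(
  motion=[
    [-0.3,0,0,0,0],
    [-0.3,0,0,0,0],
    [-0.3,0,0,0,0],
    [-0.3,0,0,0,0],
    [-0.3,4,0,0,0],
    [-0.3,6,0,0,0],
    [-0.3,7,0,0,0],
    [-0.3,7,0,0,0],
    [-0.3,7,0,0,0],
    [-0.3,7,0,0,0],
  ],
)

```text
time: 13.57
tool_pos: [0.5358, -0.0879, 0.011]
tcp_rot: [3.118, 0.377, 0.001]
wrist_force: [1.0, -0.1, -1.1]
width: 0.543
grip_force: 39.6
```

Request:
jog_arm(
  motion=[
    [-0.3,6,0,0,0],
    [-0.3,4,0,0,0],
    [-0.3,2,0,0,0],
    [-0.3,0,0,0,0],
    [-0.3,0,0,0,0],
    [-0.3,0,0,0,0],
  ],
)

```text
time: 14.07
tool_pos: [0.5461, -0.0849, 0.0102]
tcp_rot: [-3.119, -0.377, 0.002]
wrist_force: [-0.5, -0.3, -0.9]
width: 0.54
grip_force: 39.6
```

```bash
python3 pull.py p4
```

```text
14.0667 moved(tool mm) [-1.68 -0.29  0.52] F tool [-0.58  0.19  0.87] grip 39.62901413440704
dial px 324.8335402013515 315.5382430009654
red 6 341.0 118.5 gauge-x mm 717.4
yellow 5 345.0 136.0 gauge-x mm 674.7
green 64 343.7 137.6 gauge-x mm 675.1
orange 56 345.1 143.8 gauge-x mm 660.1
```

The hook is back at rest (red moved back 40 mm) and the marker stayed in the band. Now I lift the watch off.

Request:
jog_arm(
  motion=[
    [-0.3,1.2,0,0,0],
    [-0.3,0,0,-5,0],
    [-0.3,0,0,-8,0],
    [-0.3,0,0,-10,0],
    [-0.3,0,0,-12,0],
    [-0.3,0,0,-15,0],
    [-0.3,0,0,-15,0],
    [-0.3,0,0,-5,0],
    [-0.3,0,0,0,0],
    [-0.3,0,0,0,0],
  ],
)

```text
time: 15.0
tool_pos: [0.5486, -0.0847, 0.0814]
tcp_rot: [3.118, 0.378, 0.002]
wrist_force: [-0.2, 1.2, -2.3]
width: 0.543
grip_force: 39.6
```

```bash
python3 pull.py p5
python3 - <<'E'
from h import *
go(bot.read_state(),[.491,.219,.08])
E
```

```text
15.0 moved(tool mm) [  0.91   0.18 -70.7 ] F tool [ 0.13 -1.18  2.32] grip 39.62598145008087
dial px 324.82868355234973 315.5679918197018
red 3 342.3 118.0 gauge-x mm 717.9
yellow 6 344.5 136.2 gauge-x mm 674.6
green 54 341.8 137.9 gauge-x mm 675.5
orange 24 340.3 144.7 gauge-x mm 660.5
twist first 0 then shift [  17.7 -308.1    0. ]
```

Request:
jog_arm(
  motion=[
    [-0.3,0,-20,0,0],
    [-0.3,2.2,-36,0,0],
    [-0.3,2.2,-36,0,0],
    [-0.3,2.2,-36,0,0],
    [-0.3,2.2,-36,0,0],
    [-0.3,2.2,-36,0,0],
    [-0.3,2.2,-36,0,0],
    [-0.3,2.2,-36,0,0],
    [-0.3,2.2,-24,0,0],
    [-0.3,0,-12,0,0],
  ],
)

```text
time: 15.93
tool_pos: [0.4903, 0.2213, 0.0795]
tcp_rot: [-3.118, -0.382, 0.003]
wrist_force: [0.4, -0.5, -0.6]
width: 0.544
grip_force: 39.7
```

Request:
jog_arm(
  motion=[
    [-0.3,0,0,0,0],
    [-0.3,0,0,0,0],
    [-0.3,0,0,0,0],
    [-0.3,0,0,0,0],
  ],
)

```text
time: 16.27
tool_pos: [0.4917, 0.2173, 0.0802]
tcp_rot: [3.118, 0.375, -0.001]
wrist_force: [0.5, 0.1, -1.5]
width: 0.541
grip_force: 39.7
```

Run:
```python
from h import *
st,im,d=snap("t1"); print(st["time"],st["tool_pos"],st["tcp_rot"],st["wrist_force"],st["q"].round(2))
hsv=cv2.cvtColor(im,cv2.COLOR_BGR2HSV); g=cv2.inRange(hsv,(45,80,40),(85,255,255)); c,T=cam2world("wrist",st); f=K(c)[0,0]
v,u=np.where((g>0)&(d>0)); z=d[v,u]; P=np.c_[(u-c["cx"])*z/f,(v-c["cy"])*z/f,z]@T[:3,:3].T+T[:3,3]
fl=P[P[:,2]<.009]; print("floor z",np.median(fl[:,2]),"range x",fl[:,0].min(),fl[:,0].max(),"y",fl[:,1].min(),fl[:,1].max(), len(P))
v,u=np.mgrid[300:340:2,300:350:2]; z=d[v,u]; Q=np.c_[((u-c["cx"])*z/f).ravel(),((v-c["cy"])*z/f).ravel(),z.ravel()]@T[:3,:3].T+T[:3,3]
A=np.c_[Q[:,:2],np.ones(len(Q))]; print("dial plane",np.linalg.lstsq(A,Q[:,2],rcond=None)[0], Q.mean(0))
go(st,[.491,.219,.08])
```

```text
16.2667 [0.49172532 0.21729631 0.08019842] [ 3.11849710e+00  3.75224292e-01 -1.14087145e-03] [ 0.48761746  0.06706899 -1.54400485] [ 0.37  0.12  2.02 -0.    1.    1.7 ]
floor z 0.005904350138543235 range x 0.40406833530431374 0.5879687854557663 y 0.14148328295650237 0.3129573120229733 48905
dial plane [ 1.27446558  0.31163902 -0.57448229] [0.49241149 0.21781409 0.12095858]
twist first 0 then shift [-0.3 -1.8  0.2]
```

Run:
```python
from h import *
from scipy.optimize import least_squares
for n in("w5","t1"):
    st=dict(np.load(f"pics/{n}.npz")); d=st["d"]; c,T=cam2world("wrist",st); f=K(c)[0,0]
    v,u=np.mgrid[280:360:3,285:366:3]; z=d[v,u]; Q=np.c_[((u-c["cx"])*z/f).ravel(),((v-c["cy"])*z/f).ravel(),z.ravel()]@T[:3,:3].T+T[:3,3]; 
    Q=Q-np.median(Q,0)*[1,1,0]; r=least_squares(lambda p:Q[:,0]*p[0]+Q[:,1]*p[1]+p[2]-Q[:,2],[0,0,.1],loss="soft_l1",f_scale=.001).x
    print(n,r,np.percentile(Q[:,2],[2,25,50,75,98]))
```

```text
w5 [0.01370774 0.00549105 0.10908326] [0.1078582  0.10867521 0.10905324 0.10945672 0.11055741]
t1 [0.00987605 0.00159786 0.11958519] [0.11850949 0.11917793 0.11957756 0.11996458 0.1209191 ]
```

Request:
jog_arm(
  motion=[
    [-0.3,0,-1.8,20,0],
    [-0.3,0,0,25,0],
    [-0.3,0,0,25,0],
    [-0.3,0,0,15,0],
    [-0.3,0,0,8,0],
    [-0.3,0,0,4,0],
    [-0.3,0,0,0,0],
    [-0.3,0,0,0,0],
    [-0.3,0,0,0,0],
  ],
)

```text
time: 17.07
tool_pos: [0.4927, 0.2208, -0.015]
tcp_rot: [-3.118, -0.377, -0.004]
wrist_force: [1.0, -0.4, -0.8]
width: 0.541
grip_force: 39.7
```

Request:
jog_arm(
  motion=[
    [-0.3,0,0,2,0],
    [-0.3,0,0,1.5,0],
    [-0.3,0,0,1,0],
    [-0.3,0,0,0,0],
    [-0.3,0,0,0,0],
    [-0.3,0,0,0,0],
  ],
)

```text
time: 17.57
tool_pos: [0.4912, 0.2204, -0.0209]
tcp_rot: [-3.119, -0.378, 0.0]
wrist_force: [0.1, 0.2, -1.3]
width: 0.541
grip_force: 39.7
```

Request:
jog_arm(
  motion=[
    [-0.3,0,0,0.5,0],
    [-0.3,0,0,0,0],
    [-0.3,0,0,0,0],
    [-0.3,0,0,0,0],
  ],
)

```text
time: 17.9
tool_pos: [0.4913, 0.2205, -0.0211]
tcp_rot: [-3.119, -0.378, 0.0]
wrist_force: [-2.4, -0.7, 4.6]
width: 0.542
grip_force: 40.2
```

Contact with the tray floor. I release gently and withdraw.

Request:
jog_arm(
  motion=[
    [0.15,0,0,0,0],
    [0.2,0,0,0,0],
    [0.3,0,0,0,0],
    [0.4,0,0,0,0],
    [0.5,0,0,0,0],
    [0.5,0,0,0,0],
    [0.5,0,0,0,0],
    [0.5,0,0,0,0],
  ],
)

```text
time: 18.57
tool_pos: [0.4913, 0.2204, -0.0214]
tcp_rot: [-3.119, -0.377, -0.0]
wrist_force: [-0.3, 0.6, -0.3]
width: 0.749
grip_force: 0.0
```

Request:
jog_arm(
  motion=[
    [0.5,0,0,-5,0],
    [0.5,0,0,-10,0],
    [0.5,0,0,-20,0],
    [0.5,0,0,-30,0],
    [0.5,0,0,-40,0],
    [0.5,0,0,-40,0],
    [0.5,0,0,-40,0],
    [0.5,0,0,0,0],
    [0.5,0,0,0,0],
    [0.5,0,0,0,0],
  ],
)

```text
time: 19.4
tool_pos: [0.4914, 0.2204, 0.1645]
tcp_rot: [-3.118, -0.378, -0.002]
wrist_force: [-1.0, 0.1, -0.5]
width: 0.752
grip_force: 0.0
```

```bash
python3 - <<'E'
from h import *
st,im,d=snap("end"); print(st["time"],st["tool_pos"],st["width"],st["wrist_force"])
hsv=cv2.cvtColor(im,cv2.COLOR_BGR2HSV); m=cv2.inRange(hsv,(0,0,150),(180,60,255)); g=cv2.inRange(hsv,(45,80,40),(85,255,255))
gc=cv2.convexHull(max(cv2.findContours(g,0,2)[0],key=cv2.contourArea)); gm=cv2.fillConvexPoly(np.zeros_like(g),gc,255)
k=max(cv2.findContours(m&gm,0,2)[0],key=cv2.contourArea); e=cv2.minEnclosingCircle(k); C=ray([e[0]],.018,"wrist",st)[0]
print(e,C); r=cv2.minAreaRect(gc); print(r,"tray c",ray([r[0]],.017,"wrist",st))
c,T=cam2world("wrist",st); f=K(c)[0,0]; u0,v0=e[0]; v,u=np.where((m>0)&((np.indices(m.shape)[0]-v0)**2+(np.indices(m.shape)[1]-u0)**2<(e[1]*.5)**2)); z=d[v,u]
Q=np.c_[(u-c["cx"])*z/f,(v-c["cy"])*z/f,z]@T[:3,:3].T+T[:3,3]; q=Q-np.r_[np.median(Q[:,:2],0),0]
print("dial z/tilt",np.median(Q[:,2]),np.linalg.lstsq(np.c_[q[:,:2],np.ones(len(q))],q[:,2],rcond=None)[0])
t,_=bot.read_camera("top"); cv2.imwrite("pics/topend.png",t[:,:,::-1])
a=cv2.imread("pics/top0.png").astype(int); b=t[:,:,::-1].astype(int); df=np.abs(a-b).max(2)
for n,(u,v) in dict(loupe=(245,144),oil=(183,139),casing=(400,153),scr=(442,155)).items(): print(n,(df[v-22:v+23,u-22:u+23]>50).sum())
E
python3 pull.py end2 | tail -4
```

```text
19.4 [0.49135162 0.22044314 0.16451542] 0.7518375837044561 [-1.03359692  0.13006971 -0.49912645]
((325.0, 186.18617248535156), 47.196861267089844) [0.50598819 0.22402837 0.018     ]
((325.80694580078125, 196.9447021484375), (201.9258270263672, 211.88438415527344), 3.2601606845855713) tray c [[0.49770029 0.22133852 0.017     ]]
dial z/tilt 0.018254572757096105 [0.7383671  0.16100592 0.01868415]
loupe 0
oil 156
casing 0
scr 0
red 4 340.2 118.8 gauge-x mm 717.2
yellow 5 344.0 136.2 gauge-x mm 674.8
green 67 343.8 137.5 gauge-x mm 675.2
orange 57 345.5 143.9 gauge-x mm 659.6
```

Run:
```python
from h import *
from scipy.optimize import least_squares
for f in("top0","topend"):
    h=cv2.cvtColor(cv2.imread(f"pics/{f}.png"),cv2.COLOR_BGR2HSV)[115:165,160:210]
    for n,lo,hi in(("red",0,8),("or",10,28),("gr",50,80)):
        v,u=np.where((h[...,0]>=lo)&(h[...,0]<=hi)&(h[...,1]>130)&(h[...,2]>70)); print(f,n,len(u),u.mean().round(1) if len(u) else "",v.mean().round(1) if len(u) else "")
st=dict(np.load("pics/end.npz")); d=st["d"]; c,T=cam2world("wrist",st); f=K(c)[0,0]
v,u=np.mgrid[190:215:1,310:340:1]; z=d[v,u]; Q=np.c_[((u-c["cx"])*z/f).ravel(),((v-c["cy"])*z/f).ravel(),z.ravel()]@T[:3,:3].T+T[:3,3]; q=Q-np.median(Q,0)*[1,1,0]
print(least_squares(lambda p:q[:,0]*p[0]+q[:,1]*p[1]+p[2]-q[:,2],[0,0,.02],loss="cauchy",f_scale=.0007).x)
```

```text
top0 red 2 16.0 34.5
top0 or 101 30.1 25.8
top0 gr 63 24.1 13.8
topend red 0  
topend or 102 30.0 25.8
topend gr 88 24.4 13.8
[-0.00011721 -0.00481357  0.0184627 ]
```

The bystanders have not moved, the watch lies flat (tilt 0.005 rad) near the tray's centre, the plunger is at rest and the marker is in the band. Handing in.

```bash
python3 -c "
from workcell import bot
print(bot.finish_job())"
```

```text
the job is handed in; nothing more can be done
None
```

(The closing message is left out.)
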